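# Turn a guitar bridge over into its drilling jig

### The job

The dark guitar bridge blank lies with its saddle slot face down on the front of the plywood drilling jig. Using only pushes of the fingertips, push it against the low lip until it tips up and flips over into the nest behind, push it back until it lies flat there, slot face up, and then endwise until it touches the end stop on the right. Last, push the raised drill template down until it is fully shut and let go; never pinch or lift the bridge or force it, and leave the tools lying round the jig alone.

Things in the scene. Friction and masses are not known exactly. Their poses are not given: they have to be found in the camera images.
- jig: Plywood jig board, 195 x 235 x 12 mm, fixed to the bench. Origin on the bench surface (z = 0); x points away from the robot, y to the left. In its frame: board x -105..+90, y -105..+130 mm, top face z = 12 mm. The nest is the channel x -4..+36 mm with the board as floor, behind the lip, open at the left (+y). The bridge starts in front of the lip.
- lip (a point): Middle of the top of the low wooden lip, jig frame (-7, -3, 16) mm: the lip is x -10..-4, y -76..+70 mm and stands 4 mm above the board. Axes as the jig's.
- nest (a point): Point on the nest floor where the middle of the seated bridge belongs: jig frame (16, 0, 12) mm; the channel is 40 mm wide. Behind it stands the back rail: x 36..58, y -92..+54 mm, 10 mm high above the board. Axes as the jig's. A bridge that still rides on the lip drops in when pushed back.
- stop (a point): Face of the end stop, which closes the nest on its right: jig frame y = -76 mm, x -10..+36, 9 mm high above the board. The seated bridge touches it with its right end.
- bridge: Dark wooden guitar bridge blank, loose, 35 to 70 g, 38 x 152 x 10 mm (x across, y along). Origin at its centre, mid-thickness. +z is the plain glue face, up at the start; the -z face has the saddle slot (6 wide, 70 long, 5 mm deep, along y at x = +6 mm). The middle 80 mm is 10 mm thick, the ends (wings) are only the 5 mm next to the glue face. Flipped, its z points down and x to the robot.
- corner0 (a point): Corner of the bridge at its x = -19, y = -76 mm, in the middle of the 5 mm wing.
- corner1 (a point): Corner of the bridge at its x = -19, y = +76 mm.
- corner2 (a point): Corner of the bridge at its x = +19, y = -76 mm.
- corner3 (a point): Corner of the bridge at its x = +19, y = +76 mm.
- template (a joint): Hinge of the drill template, an aluminium plate 60 x 100 x 5 mm with a tab. 0 = shut, level over the nest; grows as it opens: 1.72 to 1.95 at the start (past upright, leaning away from the robot), stop at 2.0. Stiff: it stays where left; about 1 N at the tab moves it. A rib 40 mm from the hinge enters the slot 3 mm deep with 1.7 mm free either side, so it shuts only on a flipped, seated bridge.
- hinge (a point): Middle of the template's hinge axis, jig frame (50, 0, 25.5) mm; the axis runs along the jig's y and lies in the plate's mid-plane. Six brass bushes stand 3.5 mm proud of the plate's upper face, 22 mm from the axis.
- tab (a point): Upper face of the tab on the template's free edge, 68 mm from the hinge axis; the tab ends at 74 mm and is 30 mm wide.
- driver: Black-handled bit driver, 140 mm, lying on the bench beside the jig. Leave alone.
- key: Black hex key, 95 mm, on the bench. Leave alone.
- machine_head: Small bright machine head (tuner), 43 mm, on the bench. Leave alone.
- machine_head_b: A second such machine head. Leave alone.
- clamp: Spring clamp with orange grips, 105 mm, on the bench. Leave alone.
- pen: Red pencil, 173 mm, on the bench along the jig's right side. Leave alone.

How it is judged (in metres and radians):
On the way, in this order (a step that is already met when the one before it is completed fails the run):
1. the bridge has gone over the lip and lies slot face up (angle between bridge's own z axis and vertical above 2.6 rad and x of bridge in the frame of jig above 0 m), for 0.1 s.
2. the bridge lies flat in the nest against the end stop, the template still open (angle between bridge's own z axis and vertical above 3.08 rad and height (world z) of bridge below 0.019 m and y of bridge in the frame of nest below 0.003 m and x of bridge in the frame of nest between -0.0035 and 0.0035 m), for 0.1 s.
3. the template is shut (value of joint template below 0.04 rad), for 0.1 s.
At the end, for the whole second after the job is handed in: The bridge lies slot face up, flat (within 3.5 degrees) on the nest floor, its middle within 3 mm of its place along the nest (touching the end stop) and within 3.5 mm across it, at rest, and the template is shut to within 0.04 rad (all of step 2 and y of bridge in the frame of nest above -0.003 m and value of joint template below 0.04 rad and linear speed of bridge below 0.01 m/s).
It fails at once if the bridge is lifted clear of the jig (all four corners more than 12 mm above the lip) (height (world z) of each of corner0, corner1, corner2, corner3 above 0.028 m).
It fails at once if the bridge is pinched or forced: more than 25 N from the fingers (contact force between the fingers and bridge above 25 N).
It fails at once if a tool or part beside the jig is moved by more than 20 mm (distance of any of driver, key, machine_head, machine_head_b, clamp, pen from where it was at the start of the episode above 0.02 m).
It also fails if it takes over 72 s, if anything falls off the work surface, if the arm or the gripper's body presses on something with over 40 N, if the wrist force passes 120 N, or if a joint passes its speed limit or range.

### The arm

A 6-joint arm with a two-finger parallel gripper is mounted at the origin on a cart in front of the work surface, level with it; the furniture and walls round the work are solid. World frame = base frame: x ahead of the robot, y to its left, z up, the work surface at z = 0. Lengths are in m, angles in degrees, forces in N, time in s.
With the tool pointing down it reaches from about 0.225 to 0.875 m from the base axis. Payload 3.4 kg.
Tool frame: the origin (TCP) lies between the finger pads; the fingertips stand 19 mm ahead of it and the grasp point (between the pads) is the TCP (robot.tip_extent is the distance from the TCP to the fingertips, in m); z points along the fingers, y is the line along which they close (so a half turn about z gives the same grasp; the last joint's range is limited). The gripper opens to 85 mm and grips with 20 to 120 N. Pads are 22 mm wide; open, the fingers measure 114 mm over their backs; the gripper's body (76 mm by 85 mm) begins 54 mm behind the grasp point. The pads swing forward as they close: fully open they stand 13 mm farther back than shut.
Start: joints at [60.905, 15.808, 86.224, -0, 77.962, -6.933], TCP at [0.217, 0.533, 0.25] pointing down, gripper open.
Joint ranges: [-165.64, 165.64], [-43.16, 119.46], [12.63, 154.43], [-67.54, 247.53], [6.08, 155.33], [-154.97, 154.97]. Speed limits (degrees/s): [147.25, 147.25, 180, 180, 180, 180].

### API

Orientations are given as a 3x3 rotation matrix whose columns are the frame's x, y, z axes.
In Python, from rig import sensors, camera, calibration, workorder, search_frame, masks_of, spot_point, robot gives the robot as it stands.
- The arm moves only by the shell command python3 -m creep 'ROWS'. ROWS is text: rows parted by semicolons, each of 7 numbers parted by spaces: the shift along the tool's x, y, z in cm, then the turn, a rotation vector about the tool's x, y, z in rad, then the opening in per cent of the stroke, from 0 (shut) to 100 (fully open). In form: dx dy dz rx ry rz claw; .... A call has 1 to 8 rows; each row is the pose to reach, as a shift and turn from the pose commanded when the call began, along the tool's axes at that moment; what a row does not reach only later rows make up. A row lasts 1/10 s, in which the tool goes at most 50 mm and 8.59 degrees, less where a joint would pass 70% of its speed; a pose out of reach is approached as far as the arm can. A call with a gripper value outside its range is refused whole. The fingers move at their own pace and stop on an object; the grip force is fixed at half the most. Time passes only in rows, so rows that repeat a pose let the fingers close. It gives the time, the measured TCP pose, the force, the opening and the grip force at its end, in the units of the state.
- sensors.observe(): the state, without advancing time (a new reading comes with each control period).
- camera(name): name is "scene" or "top" or "wrist"; returns the picture (400x640x3 uint8, blue, green, red); there is no depth.
- calibration(name): a dict with "camera_matrix" (3x3 intrinsics, pixels), "distortion" ([k1, k2, p1, p2, k3] as OpenCV has them; the pictures are not rectified), "R" (3x3) and "t" (3): a world point X has camera coordinates R X + t. Camera axes: x right, y down, z forward; pixel columns grow to the right and rows downward; lengths in m; the calibration is good to about 2 mm. A picture is of the moment at which its call begins: read the wrist's pose just before it. calibration takes no time and is no camera call; for the wrist camera it gives the pose at the moment of the call.
- workorder.finish_job(): hands the job in; it is judged then, once.
Trained networks look in the newest picture that a camera, given by its name, has taken for a name from the list of things; names that differ only in an ending like _2 or _b are one class to them, and where a whole thing is asked for, a point or a joint stands for the part that bears it (a point fixed in the world has none). Each returns a list of dicts, best first, with "score" (0 to 1); they miss things now and then, are a little off and sometimes report something else, mostly with a low value. They report only what shows in the picture. A call takes as long as a camera call.
- search_frame(camera, target): "bbox" ([left, top, width, height] in pixels, round what is visible of it).
- masks_of(camera, target): "region" (400x640 bool, what is visible of it) and "bbox" ([left, top, width, height] in pixels, round what is visible of it).
- spot_point(camera, target): "xy" ([column, row] in pixels: a listed point, or the origin of a listed thing).
The state is a dict: "clock": time; "q": joint angles; "joint_vel": joint speeds; "tau": joint torques, N m; "tool_pos": TCP position; "eef_rot": TCP orientation; "contact_force": force on the tool from outside, world axes, zero at the start; "moment": the same for the moment, N m; "finger_gap": finger opening in m; "grip_force": force on a finger pad.
Only numpy, scipy, OpenCV 4.12 (cv2) and the standard library are available. Lean on these libraries where they do the work, as an engineer would, in place of code of your own. Each camera call takes 0.05 s, during which the arm holds its last target. There are 200 camera calls.

## Working session

There is one attempt and no reset: what is moved stays moved. The work goes in short steps, Python scripts to look and compute and a shell command to move; the robot and the scene stay as the last step left them, time stands still between calls to the robot, and variables do not carry over. Pictures are saved under pics/ and viewed, at most 10 in all, crops included, and the job is handed in when it is done.

```bash
mkdir -p pics; ls; cat > h.py <<'E'
import numpy as np, cv2
from rig import sensors, camera, calibration, workorder, search_frame, masks_of, spot_point, robot
def ray(cam,px,c=None):
    c=c or calibration(cam); K=np.array(c["camera_matrix"]);d=np.array(c["distortion"]);R=np.array(c["R"]);t=np.array(c["t"]).ravel()
    u=cv2.undistortPoints(np.array([[px]],float),K,d).ravel()
    return -R.T@t, R.T@np.array([u[0],u[1],1.])
def atz(cam,px,z):
    o,d=ray(cam,px); return o+d*(z-o[2])/d[2]
def proj(cam,X):
    c=calibration(cam); R=np.array(c["R"]);t=np.array(c["t"]).ravel()
    return cv2.projectPoints(np.array(X,float).reshape(-1,1,3),cv2.Rodrigues(R)[0],t,np.array(c["camera_matrix"]),np.array(c["distortion"]))[0].reshape(-1,2)
E
python3 - <<'E'
from h import *
np.set_printoptions(precision=4,suppress=True)
for c in("top","scene"):
    im=camera(c);cv2.imwrite(f"pics/{c}0.png",im)
    for n,z in(("jig",0),("lip",.016),("nest",.012),("stop",.012),("hinge",.0255),("bridge",.017),("corner0",.0195),("corner1",.0195),("corner2",.0195),("corner3",.0195),("tab",.08)):
        r=spot_point(c,n)
        if r: print(c,n,round(r[0]["score"],2),np.round(r[0]["xy"],1),atz(c,r[0]["xy"],z))
s=sensors.observe();print(s)
print({k:getattr(robot,k) for k in dir(robot) if k[0]!='_'})
E
```

```text
pics
top jig 0.94 [309.6 204.8] [ 0.5764 -0.0342  0.    ]
top lip 0.97 [314.1 208.6] [ 0.565  -0.0448  0.016 ]
top nest 0.55 [311.1 195.2] [ 0.5987 -0.038   0.012 ]
top stop 0.86 [342.  195.5] [ 0.5973 -0.1144  0.012 ]
top hinge 0.91 [309.8 183.3] [ 0.6261 -0.0348  0.0255]
top bridge 0.71 [302.  224.5] [ 0.5263 -0.0148  0.017 ]
top corner0 0.95 [333.1 231.1] [ 0.5093 -0.0899  0.0195]
top corner1 0.95 [333.1 231.1] [ 0.5093 -0.0899  0.0195]
top corner2 0.95 [333.1 231.1] [ 0.5093 -0.0899  0.0195]
top corner3 0.95 [333.1 231.1] [ 0.5093 -0.0899  0.0195]
top tab 0.81 [310.1 173.4] [ 0.6395 -0.0345  0.08  ]
scene jig 0.82 [316.1 212.6] [ 0.5763 -0.0344  0.    ]
scene lip 0.96 [316.3 210.8] [ 0.5706 -0.0386  0.016 ]
scene nest 0.94 [319.3 205.2] [ 0.5903 -0.0335  0.012 ]
scene stop 0.78 [350.9 218.1] [ 0.6002 -0.1119  0.012 ]
scene hinge 0.81 [327.1 188.5] [ 0.6325 -0.0265  0.0255]
scene corner0 0.91 [329.3 230.4] [ 0.5402 -0.0932  0.0195]
scene corner1 0.91 [329.3 230.4] [ 0.5402 -0.0932  0.0195]
scene corner2 0.91 [329.3 230.4] [ 0.5402 -0.0932  0.0195]
scene corner3 0.91 [329.3 230.4] [ 0.5402 -0.0932  0.0195]
scene tab 0.71 [336.7 166.7] [ 0.6587 -0.033   0.08  ]
{'clock': 1.2, 'q': array([60.9066, 15.8085, 86.2249, -0.0005, 77.9611, -6.9328]), 'joint_vel': array([-0.0592, -0.027 , -0.0909, -0.0368, -0.0586,  0.0179]), 'tau': array([ -0.001 , -41.6654, -24.61  ,  -0.0003,   0.0003,   0.    ]), 'tool_pos': array([0.2169, 0.5326, 0.2503]), 'eef_rot': array([[-0.9261,  0.3772,  0.0001],
       [ 0.3772,  0.9261,  0.0001],
       [-0.    ,  0.0001, -1.    ]]), 'contact_force': array([0.468 , 0.6263, 0.5104]), 'moment': array([-0.0353, -0.0237, -0.0001]), 'grip_force': 0.0, 'finger_gap': 0.08546950916810125}
{'IKError': <class 'rig.IKError'>, 'tip_extent': 0.019}
```

```bash
python3 - <<'E'
import cv2,numpy as np
a=cv2.imread("pics/top0.png")[130:280,210:410];b=cv2.imread("pics/scene0.png")[130:280,220:420]
cv2.imwrite("pics/v1.png",np.vstack([cv2.resize(a,None,fx=2,fy=2,interpolation=2),cv2.resize(b,None,fx=2,fy=2,interpolation=2)]) if 0 else np.hstack([cv2.resize(a,(400,300),interpolation=2),cv2.resize(b,(400,300),interpolation=2)]))
E
```

```text
(no output)
```

View pics/v1.png

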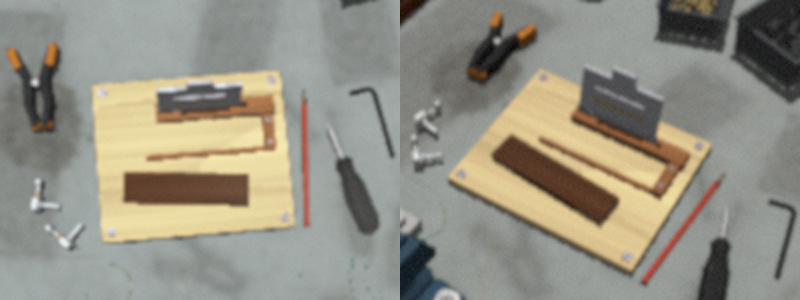

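```bash
cat >> h.py <<'E'
np.set_printoptions(precision=4,suppress=True)
from scipy.optimize import least_squares
BOARD=np.array([[-105,-105],[-105,130],[90,130],[90,-105]])/1e3
def quad(mask):
    """4 corner pixels of the mask's outline (least area quad by hull approx)"""
    c=max(cv2.findContours(mask.astype(np.uint8),0,cv2.CHAIN_APPROX_NONE)[0],key=cv2.contourArea)
    return cv2.approxPolyN(cv2.convexHull(c),4,None,-1,True).reshape(-1,2).astype(float)
def move(goal,R1=None):
    """rows (cm, rad) to go to world TCP goal, optional R1"""
    s=sensors.observe();R=s["eef_rot"];d=R.T@(np.array(goal)-s["tool_pos"])*100
    r=cv2.Rodrigues(R.T@R1)[0].ravel() if R1 is not None else np.zeros(3)
    return d,r
E
python3 - <<'E'
from h import *
for c in("top","scene"):
    camera(c)
    m=masks_of(c,"jig");print(c,[round(x["score"],2) for x in m],m[0]["bbox"])
    print(np.array([atz(c,p,.012) for p in quad(m[0]["region"])]))
    m=masks_of(c,"bridge")
    if m: print("bridge",m[0]["score"],m[0]["bbox"]);print(np.array([atz(c,p,.0195) for p in quad(m[0]["region"])]))
yaw=np.radians(5);R1=np.array([[-np.cos(yaw),-np.sin(yaw),0],[-np.sin(yaw),np.cos(yaw),0],[0,0,-1]])
print(move([.52,-.03,.27],R1))
E
```

```text
top [0.66, 0.31] [257.0, 167.3, 100.5, 82.2]
[[ 0.48   -0.1508  0.012 ]
 [ 0.4639  0.0846  0.012 ]
 [ 0.6579  0.0975  0.012 ]
 [ 0.6741 -0.1362  0.012 ]]
bridge 0.6 [272.6, 218.5, 65.8, 15.0]
[[ 0.5435 -0.0928  0.0195]
 [ 0.5047 -0.092   0.0195]
 [ 0.5113  0.0552  0.0195]
 [ 0.55    0.0552  0.0195]]
scene [0.8, 0.41] [243.9, 160.7, 132.2, 105.7]
[[ 0.6689 -0.1403  0.012 ]
 [ 0.475  -0.15    0.012 ]
 [ 0.4565  0.0858  0.012 ]
 [ 0.7556  0.1071  0.012 ]]
bridge 0.89 [269.1, 197.4, 59.1, 43.8]
[[ 0.5476 -0.0927  0.0195]
 [ 0.4971 -0.0878  0.0195]
 [ 0.5113  0.0608  0.0195]
 [ 0.5509  0.0601  0.0195]]
(array([-49.2894, -40.6643,  -1.9696]), array([ 0.   ,  0.   , -0.474]))
```

```bash
python3 -m creep '-49.3 -40.7 -1.5 0 0 -0.46 100; -49.3 -40.7 -1.5 0 0 -0.46 100; -49.3 -40.7 -1.5 0 0 -0.46 100; -49.3 -40.7 -1.5 0 0 -0.46 100; -49.3 -40.7 -1.5 0 0 -0.46 100; -49.3 -40.7 -1.5 0 0 -0.46 100; -49.3 -40.7 -1.5 0 0 -0.46 100; -49.3 -40.7 -1.5 0 0 -0.46 100'
python3 - <<'E'
from h import *
yaw=np.radians(4);R1=np.array([[-np.cos(yaw),-np.sin(yaw),0],[-np.sin(yaw),np.cos(yaw),0],[0,0,-1]])
print(move([.52,-.03,.27],R1))
E
```

```text
clock: 2.3
tool_pos: [0.4028, 0.1871, 0.2599]
eef_rot: [[-0.997, -0.073, 0.001], [-0.073, 0.997, 0.001], [-0.001, 0.0, -1.0]]
contact_force: [1.1, 0.9, 0.2]
finger_gap: 0.0855
grip_force: 0.0
(array([-10.0963, -22.5131,  -1.0032]), array([0.0004, 0.0012, 0.0037]))
```

```bash
python3 -m creep '-10 -22.5 -1 0 0 0 100; -10 -22.5 -1 0 0 0 100; -10 -22.5 -1 0 0 0 100; -10 -22.5 -1 0 0 0 100; -10 -22.5 -1 0 0 0 100; -10 -22.5 -1 0 0 0 100; -10 -22.5 -1 0 0 0 100'
python3 - <<'E'
from h import *
print(ray("wrist",[320,200]))
im=camera("wrist");cv2.imwrite("pics/w1.png",im)
for n,z in(("jig",0),("lip",.016),("nest",.012),("stop",.012),("hinge",.0255),("bridge",.017),("corner0",.0195),("corner2",.0195),("tab",.08)):
    r=spot_point("wrist",n)
    for q in r[:4]: print(n,round(q["score"],2),np.round(q["xy"],1),atz("wrist",q["xy"],z))
m=masks_of("wrist","bridge")
if m: print("bridge",m[0]["score"],m[0]["bbox"]);print(np.array([atz("wrist",p,.022) for p in quad(m[0]["region"])]))
E
```

```text
clock: 3.0
tool_pos: [0.5184, -0.0289, 0.2691]
eef_rot: [[-0.997, -0.071, -0.001], [-0.071, 0.997, 0.001], [0.001, 0.001, -1.0]]
contact_force: [0.4, 0.2, 0.1]
finger_gap: 0.0856
grip_force: 0.0
(array([ 0.4363, -0.034 ,  0.3931]), array([ 0.3131,  0.0378, -0.9491]))
jig 0.9 [307.1 208.7] [ 0.5776 -0.0314  0.    ]
jig 0.49 [452.1 278. ] [ 0.6622  0.1693 -0.    ]
lip 0.63 [303.1 208.2] [ 0.5716 -0.0359  0.016 ]
nest 0.83 [306.6 223.1] [ 0.5921 -0.0304  0.012 ]
nest 0.44 [259.8 153.2] [ 0.511 -0.089  0.012]
stop 0.78 [241.8 223.6] [ 0.599  -0.1089  0.012 ]
stop 0.37 [329.6 174.8] [ 0.5304 -0.008   0.012 ]
hinge 0.6 [302.2 259.8] [ 0.6354 -0.0327  0.0255]
hinge 0.47 [307.  205.6] [ 0.5653 -0.0316  0.0255]
bridge 0.78 [327.7 176.3] [ 0.5314 -0.0107  0.017 ]
corner0 0.93 [258.9 150.8] [ 0.5075 -0.0895  0.0195]
corner0 0.9 [388.7 197.1] [0.5502 0.0617 0.0195]
corner0 0.62 [395.2 162.9] [0.5096 0.0633 0.0195]
corner0 0.61 [258.2 182.9] [ 0.5445 -0.0894  0.0195]
corner2 0.93 [258.9 150.8] [ 0.5076 -0.0897  0.0195]
corner2 0.9 [388.7 197.1] [0.5503 0.0615 0.0195]
corner2 0.62 [395.2 162.9] [0.5097 0.0631 0.0195]
corner2 0.61 [258.2 182.9] [ 0.5445 -0.0896  0.0195]
tab 0.84 [305.1 294.7] [ 0.6483 -0.0277  0.08  ]
bridge 0.9 [258.0, 153.7, 139.2, 44.1]
[[ 0.5093  0.0641  0.022 ]
 [ 0.5495  0.0608  0.022 ]
 [ 0.5487 -0.0897  0.022 ]
 [ 0.5063 -0.0906  0.022 ]]
```

View pics/w1.png

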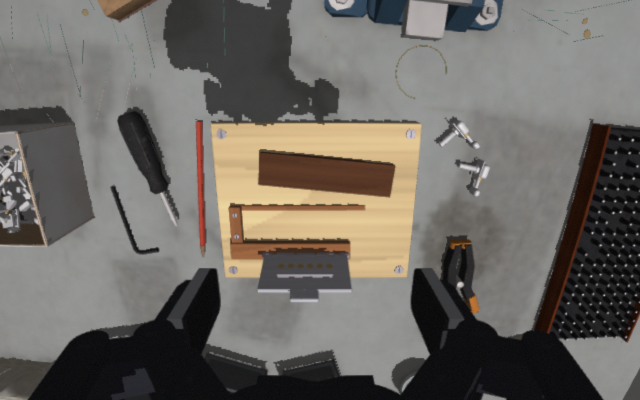

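```bash
python3 - <<'E'
from h import *
im=cv2.imread("pics/w1.png");hsv=cv2.cvtColor(im,cv2.COLOR_BGR2HSV)
y=((hsv[...,0]>12)&(hsv[...,0]<35)&(hsv[...,1]>60)&(hsv[...,2]>140)).astype(np.uint8)
y[:, :205]=0;y[:,430:]=0;y[290:]=0;y[:110]=0
y=cv2.morphologyEx(y,cv2.MORPH_OPEN,np.ones((3,3)))
q=quad(y);P=np.array([atz("wrist",p,.012) for p in q]);print(q,P)
C=P[:,:2]
def T(p,X): c,s=np.cos(p[2]),np.sin(p[2]);return X@np.array([[c,s],[-s,c]])+p[:2]
f=lambda p:np.array([np.min(np.linalg.norm(C-b,axis=1)) for b in T(p,BOARD)])
r=least_squares(f,[.577,-.036,.07]);print("jig",r.x,np.degrees(r.x[2]),f(r.x))
d=(hsv[...,2]<110)&(hsv[...,0]<15);d=d.astype(np.uint8);d[:140]=0;d[203:]=0;d[:,:240]=0;d[:,410:]=0
q=quad(d);print(q);B=np.array([atz("wrist",p,.022) for p in q])[:,:2]
R=np.array([[np.cos(r.x[2]),-np.sin(r.x[2])],[np.sin(r.x[2]),np.cos(r.x[2])]])
print("bridge corners in jig",(B-r.x[:2])@R*1e3)
for n,px in (("lip ends",[243,209]),("",[364,209])): print(n,(atz("wrist",px,.016)[:2]-r.x[:2])@R*1e3)
E
```

```text
[[421. 123.]
 [407. 277.]
 [225. 277.]
 [210. 123.]] [[ 0.4643  0.0869  0.012 ]
 [ 0.6585  0.1028  0.012 ]
 [ 0.6759 -0.1318  0.012 ]
 [ 0.4817 -0.1463  0.012 ]]
jig [ 0.5785 -0.034   0.0758] 4.341212046651443 [0.0003 0.0008 0.0003 0.0003]
[[395. 163.]
 [389. 196.]
 [259. 184.]
 [259. 150.]]
bridge corners in jig [[-61.6021 100.8169]
 [-22.9824  96.6538]
 [-37.4888 -51.9128]
 [-76.2928 -49.8855]]
lip ends [ -5.1705 -73.6285]
 [-4.9682 69.4311]
```

```bash
cat >> h.py <<'E'
J=np.array([.5785,-.034]);YAW=.0758;RJ=np.array([[np.cos(YAW),-np.sin(YAW)],[np.sin(YAW),np.cos(YAW)]])
RT=np.array([[-np.cos(YAW),-np.sin(YAW),0],[-np.sin(YAW),np.cos(YAW),0],[0,0,-1.]])
def tj(p): return np.array([*((np.array(p)[:2]-J)@RJ*1e3),p[2]*1e3])   # world -> jig mm
def wj(x,y,z): return np.array([*(RJ@(np.array([x,y])/1e3)+J),z/1e3])
def st():
    s=sensors.observe();print("t",s["clock"],"tcp jig mm",tj(s["tool_pos"]).round(1),"F jig",(RJ.T@s["contact_force"][:2]).round(1),s["contact_force"][2].round(1))
E
python3 -c "
from h import *
st();print(move(wj(-91,24,40),RT))"
```

```text
t 3.55 tcp jig mm [-59.6  10.8 269.6] F jig [-0.2 -0.8] 0.4
(array([ 3.15  ,  1.3117, 22.9621]), array([ 0.    ,  0.0002, -0.0018]))
```

```bash
python3 -m creep '3.2 1.3 10 0 0 0 100; 3.2 1.3 10 0 0 0 100; 3.2 1.3 18 0 0 -0.002 100; 3.2 1.3 22.9 0 0 -0.002 100; 3.2 1.3 22.9 0 0 -0.002 100; 3.2 1.3 22.9 0 0 -0.002 100; 3.2 1.3 22.9 0 0 -0.002 100;3.2 1.3 22.9 0 0 -0.002 100'; python3 -c "
from h import *
st()
cv2.imwrite('pics/w2.png',camera('wrist'))"
```

```text
clock: 4.35
tool_pos: [0.4875, -0.0179, 0.0424]
eef_rot: [[-0.997, -0.075, 0.004], [-0.075, 0.997, -0.001], [-0.004, -0.001, -1.0]]
contact_force: [0.6, -0.0, 0.3]
finger_gap: 0.0853
grip_force: 0.0
t 4.35 tcp jig mm [-89.5  23.   42.4] F jig [ 0.6 -0.1] 0.3
```

View pics/w2.png

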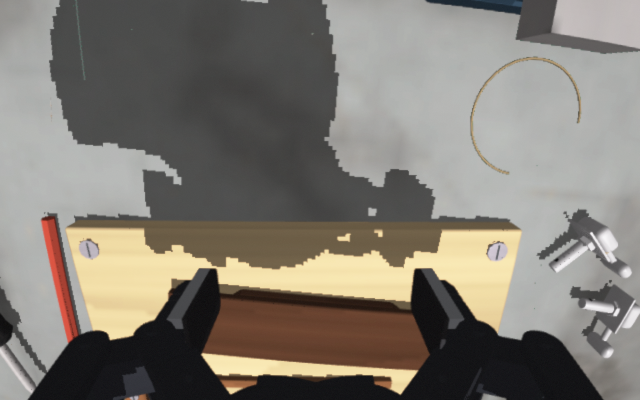

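```bash
python3 -m creep '0.15 0.1 0.4 0 0 0 100; 0.15 0.1 0.8 0 0 0 100; 0.15 0.1 0.8 0 0 0 100'; python3 -m creep '0 0 0.2 0 0 0 100; 0 0 0.2 0 0 0 100'; python3 -m creep '0 0 0.2 0 0 0 100; 0 0 0.2 0 0 0 100'
```

```text
clock: 4.7
tool_pos: [0.4837, -0.0166, 0.0326]
eef_rot: [[-0.997, -0.075, 0.0], [-0.075, 0.997, 0.0], [-0.0, 0.0, -1.0]]
contact_force: [0.3, 0.1, -0.1]
finger_gap: 0.0853
grip_force: 0.0
clock: 4.9
tool_pos: [0.4838, -0.0166, 0.0303]
eef_rot: [[-0.997, -0.075, -0.0], [-0.075, 0.997, 0.0], [0.0, 0.0, -1.0]]
contact_force: [0.3, -0.7, -0.1]
finger_gap: 0.0856
grip_force: 0.0
clock: 5.1
tool_pos: [0.4838, -0.0166, 0.0282]
eef_rot: [[-0.997, -0.075, -0.0], [-0.075, 0.997, 0.0], [0.0, 0.0, -1.0]]
contact_force: [0.2, 1.1, 0.1]
finger_gap: 0.0852
grip_force: 0.0
```

```bash
python3 -m creep '0 0 0.3 0 0 0 100; 0 0 0.6 0 0 0 100; 0 0 0.6 0 0 0 100'|grep -E 'pos|force'; python3 -m creep '0 0 0.15 0 0 0 100; 0 0 0.15 0 0 0 100'|grep -E 'pos|force'; python3 -m creep '0 0 0.15 0 0 0 100; 0 0 0.15 0 0 0 100'|grep -E 'pos|force'
```

```text
tool_pos: [0.4835, -0.0166, 0.022]
contact_force: [-0.2, -0.2, 0.6]
grip_force: 0.0
tool_pos: [0.4839, -0.0166, 0.0208]
contact_force: [0.7, 0.6, 0.1]
grip_force: 0.0
tool_pos: [0.4839, -0.0166, 0.0194]
contact_force: [0.7, -0.6, 0.8]
grip_force: 0.0
```

```bash
python3 -m creep '0 0 0.1 0 0 0 100; 0 0 0.1 0 0 0 100'|grep -E 'pos|force'; python3 -m creep '0 0 0.1 0 0 0 100; 0 0 0.1 0 0 0 100'|grep -E 'pos|force'
```

```text
tool_pos: [0.4839, -0.0166, 0.0184]
contact_force: [1.0, -1.2, 0.5]
grip_force: 0.0
tool_pos: [0.4841, -0.0167, 0.0179]
contact_force: [0.4, -0.9, 4.0]
grip_force: 1.9
```

```bash
python3 -m creep '0 0 -0.25 0 0 0 100; -0.6 0 -0.25 0 0 0 100; -1.2 0 -0.25 0 0 0 100; -1.8 0 -0.25 0 0 0 100; -2.4 0 -0.25 0 0 0 100; -2.9 0 -0.25 0 0 0 100;-2.9 0 -0.25 0 0 0 100'; python3 -c "
from h import *
st()
cv2.imwrite('pics/w3.png',camera('wrist'));st()"
```

```text
clock: 6.9
tool_pos: [0.5141, -0.0145, 0.02]
eef_rot: [[-0.997, -0.075, 0.001], [-0.075, 0.997, -0.0], [-0.001, -0.0, -1.0]]
contact_force: [-0.8, 0.9, 0.1]
finger_gap: 0.0855
grip_force: 0.0
t 6.9 tcp jig mm [-62.8  24.3  20. ] F jig [-0.8  1. ] 0.1
t 6.95 tcp jig mm [-63.5  24.4  19.9] F jig [-0.8  0.3] 0.5
```

View pics/w3.png

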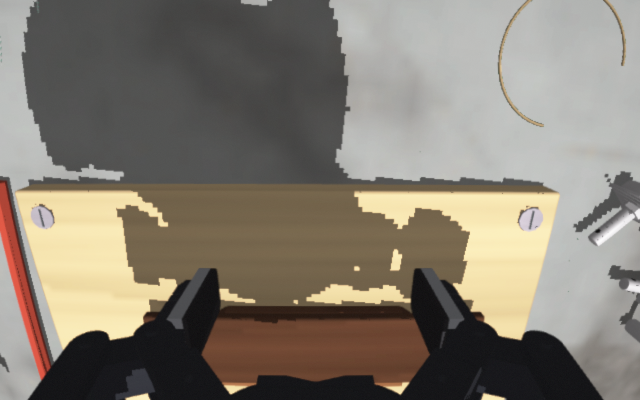

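```bash
for i in 1; do python3 -m creep '-0.2 0 0 0 0 0 100; -0.4 0 0 0 0 0 100; -0.4 0 0 0 0 0 100'|grep -E 'pos|force'; python3 -m creep '-0.1 0 0 0 0 0 100; -0.1 0 0 0 0 0 100'|grep -E 'pos|force';python3 -c "
from h import *
st()"; done
```

```text
tool_pos: [0.5168, -0.0141, 0.02]
contact_force: [0.4, -0.3, 0.2]
grip_force: 0.0
tool_pos: [0.517, -0.0141, 0.0199]
contact_force: [-2.1, 0.2, 1.2]
grip_force: 1.2
t 7.45 tcp jig mm [-59.9  24.5  19.9] F jig [-2.   0.3] 1.2
```

```bash
python3 -m creep '-0.1 0 0 0 0 0 100; -0.15 0 -0.2 0 0 0 100; -0.2 0 -0.5 0 0 0 100; -0.25 0 -0.8 0 0 0 100;-0.25 0 -0.8 0 0 0 100'|grep -E 'pos|force'; python3 -c "
from h import *
st()
cv2.imwrite('pics/w4.png',camera('wrist'));camera('scene');st()
print([ (round(r['score'],2),r['bbox']) for r in masks_of('scene','bridge')])"
```

```text
tool_pos: [0.5185, -0.0138, 0.0279]
contact_force: [-5.5, -1.7, 1.6]
grip_force: 2.8
t 7.95 tcp jig mm [-58.3  24.6  27.9] F jig [-5.6 -1.3] 1.6
t 8.05 tcp jig mm [-58.3  24.7  27.7] F jig [-4.8 -1.8] 1.3
[(0.61, [282.4, 201.9, 53.0, 24.3])]
```

View pics/w4.png

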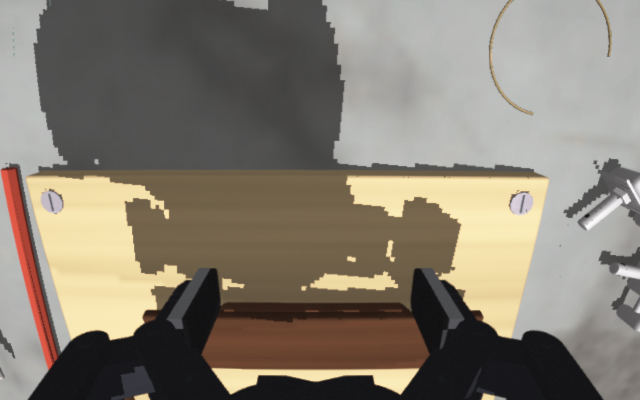

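```bash
python3 -m creep '-0.08 0 -0.25 0 0 0 100; -0.18 0 -0.5 0 0 0 100; -0.32 0 -0.75 0 0 0 100; -0.48 0 -1.0 0 0 0 100; -0.5 0 -1.0 0 0 0 100'|grep -E 'pos|force'; python3 -c "
from h import *
st()
cv2.imwrite('pics/w5.png',camera('wrist'));cv2.imwrite('pics/s5.png',camera('scene'));st()
a=cv2.imread('pics/w5.png')[240:400,120:500];b=cv2.imread('pics/s5.png')[150:260,250:400]
cv2.imwrite('pics/v5.png',np.vstack([a,cv2.resize(b,(380,279))]))"
```

```text
tool_pos: [0.5231, -0.0135, 0.0381]
contact_force: [-6.8, -1.6, 4.4]
grip_force: 3.6
t 8.6 tcp jig mm [-53.6  24.6  38.1] F jig [-6.9 -1.1] 4.4
t 8.7 tcp jig mm [-53.8  24.6  37.9] F jig [-7.1 -0.6] 3.9
```

View pics/v5.png

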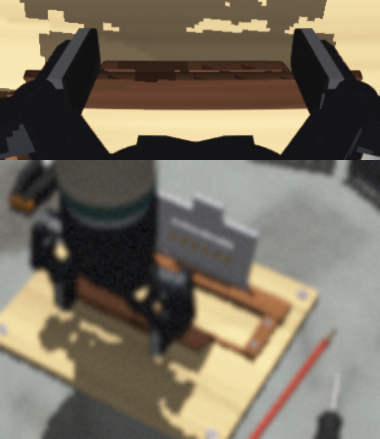

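```bash
python3 -m creep '-0.2 0 -0.3 0 0 0 100; -0.4 0 -0.55 0 0 0 100; -0.62 0 -0.8 0 0 0 100; -0.85 0 -1.0 0 0 0 100; -1.1 0 -1.2 0 0 0 100;-1.3 0 -1.35 0 0 0 100;-1.3 0 -1.35 0 0 0 100'|grep -E 'pos|force'; python3 -c "
from h import *
st()
cv2.imwrite('pics/w6.png',camera('wrist'));cv2.imwrite('pics/s6.png',camera('scene'));st()
a=cv2.imread('pics/w6.png')[240:400,120:500];b=cv2.imread('pics/s6.png')[150:260,250:400]
cv2.imwrite('pics/v6.png',np.vstack([a,cv2.resize(b,(380,279))]))"
```

```text
tool_pos: [0.5392, -0.0126, 0.0518]
contact_force: [-0.2, -0.0, 0.8]
grip_force: 0.1
t 9.4 tcp jig mm [-37.6  24.3  51.8] F jig [-0.2 -0. ] 0.8
t 9.5 tcp jig mm [-38.4  24.4  51.4] F jig [-0.4  0.2] -1.1
```

View pics/v6.png

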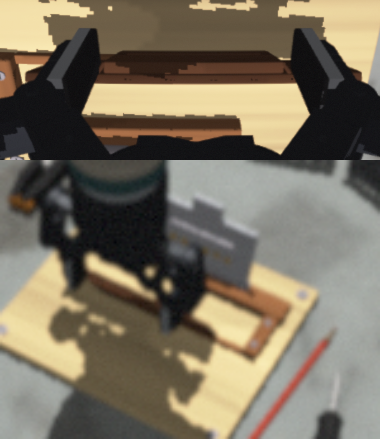

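```bash
python3 -m creep '-0.3 0 -0.1 0 0 0 100; -0.6 0 -0.2 0 0 0 100; -0.9 0 -0.25 0 0 0 100; -1.2 0 -0.25 0 0 0 100; -1.4 0 -0.25 0 0 0 100;-1.4 0 -0.25 0 0 0 100'|grep -E 'pos|force'; python3 -c "
from h import *
st()
cv2.imwrite('pics/w7.png',camera('wrist'));cv2.imwrite('pics/s7.png',camera('scene'));st()
a=cv2.imread('pics/w7.png')[240:400,120:500];b=cv2.imread('pics/s7.png')[150:260,250:400]
cv2.imwrite('pics/v7.png',np.vstack([a,cv2.resize(b,(380,279))]))"
```

```text
tool_pos: [0.5527, -0.0115, 0.054]
contact_force: [-0.7, -0.4, 0.6]
grip_force: 0.0
t 10.1 tcp jig mm [-24.   24.4  54. ] F jig [-0.8 -0.3] 0.6
t 10.2 tcp jig mm [-24.6  24.5  53.9] F jig [-0.5 -0.2] 0.4
```

View pics/v7.png

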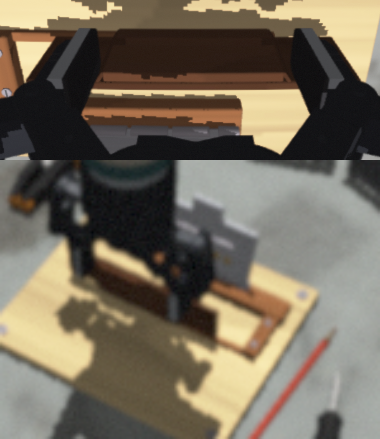

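```bash
python3 -m creep '-0.3 0 0 0 0 0 100; -0.6 0 0 0 0 0 100; -0.9 0 0 0 0 0 100; -1.2 0 0 0 0 0 100; -1.5 0 0.1 0 0 0 100;-1.8 0 0.2 0 0 0 100; -1.8 0 0.2 0 0 0 100;-1.8 0 0.2 0 0 0 100'|grep -E 'pos|force'; python3 -c "
from h import *
st()
cv2.imwrite('pics/w8.png',camera('wrist'));cv2.imwrite('pics/s8.png',camera('scene'));st()
a=cv2.imread('pics/w8.png')[240:400,120:500];b=cv2.imread('pics/s8.png')[150:260,250:400]
cv2.imwrite('pics/v8.png',np.vstack([a,cv2.resize(b,(380,279))]))"
```

```text
tool_pos: [0.5701, -0.0101, 0.0519]
contact_force: [0.7, -0.0, -0.4]
grip_force: 0.0
t 11.0 tcp jig mm [-6.6 24.4 51.9] F jig [ 0.7 -0.1] -0.4
t 11.1 tcp jig mm [-6.7 24.4 51.9] F jig [0.7 0.8] 0.9
```

View pics/v8.png

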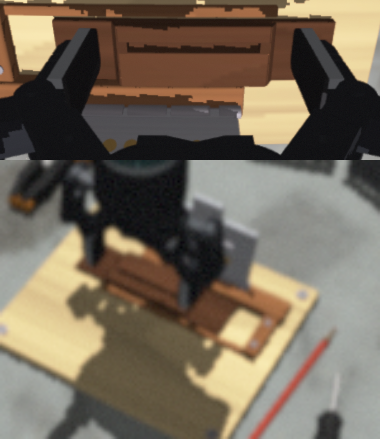

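```bash
python3 -m creep '1.5 0 -0.5 0 0 0 100; 4 0 -2 0 0 0 50; 5 0 -3 0 0 0 0; 5 0 -3 0 0 0 0; 5 0 -3 0 0 0 0; 5 0 -3 0 0 0 0;5 0 -3 0 0 0 0; 5 0 -3 0 0 0 0'; cat >> h.py <<'E'
def bridge(cam,save=None,z=.017,show=True):
    im=camera(cam)
    if save: cv2.imwrite(save,im)
    m=masks_of(cam,"bridge")
    for r in m[:2]:
        q=quad(r["region"]);print(cam,round(r["score"],2),np.array([tj(atz(cam,p,z)) for p in q])[:,:2].round(1).tolist())
    for n in("corner0","corner1"):
        print(n,[(round(r["score"],2),tj(atz(cam,r["xy"],.0145))[:2].round(1).tolist()) for r in spot_point(cam,n)[:4]])
    print("bridge",[(round(r["score"],2),tj(atz(cam,r["xy"],.017))[:2].round(1).tolist()) for r in spot_point(cam,"bridge")[:2]])
E
python3 -c "
from h import *
st();bridge('wrist','pics/w9.png')"
```

```text
clock: 11.9
tool_pos: [0.5207, -0.0139, 0.0815]
eef_rot: [[-0.997, -0.075, -0.001], [-0.075, 0.997, 0.0], [0.001, 0.0, -1.0]]
contact_force: [0.1, -0.1, -0.6]
finger_gap: 0.0004
grip_force: 0.0
t 11.9 tcp jig mm [-56.1  24.4  81.5] F jig [ 0.1 -0.1] -0.6
wrist 0.57 [[-5.6, -1.5], [3.1, -1.9], [10.3, -50.5], [-5.0, -51.3]]
corner0 [(0.93, [-4.5, 99.1]), (0.9, [-3.5, -49.6])]
corner1 [(0.93, [-4.5, 99.1]), (0.9, [-3.5, -49.6])]
bridge []
```

```bash
python3 -m creep '-1 0 2 0 0 0 0; -2 0 4.2 0 0 0 0; -2.4 0 4.4 0 0 0 0; -2.4 0 4.4 0 0 0 0;-2.4 0 4.4 0 0 0 0'|grep -E 'pos|force';  python3 -m creep '-0.4 0 0 0 0 0 0; -0.8 0 0 0 0 0 0; -1.2 0 0 0 0 0 0;  -1.6 0 0 0 0 0 0; -1.6 0 0 0 0 0 0'|grep -E 'pos|force'; python3 -c "
from h import *
st()"
```

```text
tool_pos: [0.5444, -0.0121, 0.0386]
contact_force: [-0.2, 0.1, 0.3]
grip_force: 0.0
tool_pos: [0.5612, -0.011, 0.0382]
contact_force: [-0.9, 0.0, -0.3]
grip_force: 0.0
t 13.15 tcp jig mm [-15.5  24.3  38.2] F jig [-0.9  0.1] -0.3
```

```bash
python3 -m creep '-0.15 0 0.1 0 0 0 0; -0.3 0 0.1 0 0 0 0; -0.3 0 0.1 0 0 0 0'|grep -E 'pos|force';  python3 -m creep '-0.1 0 0 0 0 0 0; -0.2 0 0 0 0 0 0; -0.2 0 0 0 0 0 0'|grep -E 'pos|force'; python3 -c "
from h import *
st()"
```

```text
tool_pos: [0.5629, -0.0107, 0.0368]
contact_force: [-1.1, -0.3, 0.2]
grip_force: 0.2
tool_pos: [0.5631, -0.0106, 0.0367]
contact_force: [-4.7, -0.9, 3.6]
grip_force: 2.5
t 13.75 tcp jig mm [-13.6  24.5  36.7] F jig [-4.7 -0.5] 3.6
```

```bash
python3 -m creep '0.5 0 0 0 0 0 0; 2 0 -2 0 0 0 0; 4 0 -6 0 0 0 0; 4 0 -6 0 0 0 0; 4 0 -6 0 0 0 0'|grep -E 'pos|force'; python3 -c "
from h import *
st();bridge('wrist','pics/w10.png');bridge('scene','pics/s10.png');bridge('top','pics/t10.png')
a=cv2.imread('pics/w10.png')[200:400,120:520];b=cv2.imread('pics/s10.png')[160:240,260:380]
cv2.imwrite('pics/v10.png',np.vstack([cv2.resize(a,(640,320)),cv2.resize(b,(420,280))[:, :] if 0 else cv2.copyMakeBorder(cv2.resize(b,(420,280)),0,0,0,220,0)]))"
```

```text
tool_pos: [0.5265, -0.0136, 0.0983]
contact_force: [0.3, 0.4, -0.5]
grip_force: 0.0
t 14.25 tcp jig mm [-50.3  24.3  98.3] F jig [0.4 0.4] -0.5
wrist 0.7 [[-6.8, 3.3], [21.6, -2.8], [23.0, -50.9], [-6.4, -50.4]]
wrist 0.64 [[-110.1, -107.0], [68.4, -121.8], [31.7, -126.5], [-110.3, -115.5]]
corner0 [(0.93, [31.1, 97.2]), (0.91, [-7.5, 97.4]), (0.66, [31.7, -49.8]), (0.59, [-7.0, -48.5])]
corner1 [(0.93, [30.7, 97.1]), (0.91, [-7.9, 97.4]), (0.66, [31.3, -49.7]), (0.59, [-7.4, -48.4])]
bridge []
scene 0.83 [[32.2, -53.0], [-6.7, -53.3], [-8.0, 49.7], [44.9, 24.7]]
corner0 [(0.96, [39.7, 101.3]), (0.88, [33.7, -49.4]), (0.73, [-8.5, -55.2]), (0.65, [4.8, 104.2])]
corner1 [(0.96, [39.7, 101.3]), (0.88, [33.7, -49.4]), (0.73, [-8.5, -55.2]), (0.65, [4.8, 104.2])]
bridge [(0.81, [8.9, 27.9]), (0.74, [-40.7, -137.5])]
corner0 [(0.68, [-91.3, 173.5])]
corner1 [(0.68, [-91.3, 173.5])]
bridge [(0.53, [93.0, 195.8]), (0.19, [55.3, -9.0])]
```

```bash
python3 -c "
from h import *
st();im=camera('wrist');cv2.imwrite('pics/w11.png',im)
big=cv2.resize(im,None,fx=3,fy=3,interpolation=cv2.INTER_CUBIC)
def ln(P,col):
    p=proj('wrist',[wj(*q) for q in P])*3+1
    cv2.polylines(big,[np.round(p).astype(int).reshape(-1,1,2)],False,col,1)
ln([(-10,-76,16),(-10,70,16),(-4,70,16),(-4,-76,16)],(0,255,0))
ln([(36,-92,22),(36,54,22)],(255,255,0))
ln([(-2,-52,17),(-2,100,17),(36,100,17),(36,-52,17),(-2,-52,17)],(255,0,255))
ys,xs=[proj('wrist',[wj(*q) for q in [(-30,-60,12),(60,110,12)]])[:,k] for k in (1,0)]
print(xs,ys)
x0,x1=int(min(xs))*3-30,int(max(xs))*3+30;y0,y1=int(min(ys))*3-30,min(1200,int(max(ys))*3+30)
c=big[y0:y1,x0:x1];f=min(1,800/c.shape[1],600/c.shape[0]);c=cv2.resize(c,None,fx=f,fy=f,interpolation=cv2.INTER_AREA);print(c.shape,x0,y0,f);cv2.imwrite('pics/v11.png',c)"
```

```text
t 15.0 tcp jig mm [-51.4  24.4  97. ] F jig [0.6 0.4] -0.3
[190.8415 423.3464] [247.4218 350.7755]
(369, 759, 3) 540 711 1
```

View pics/v11.png

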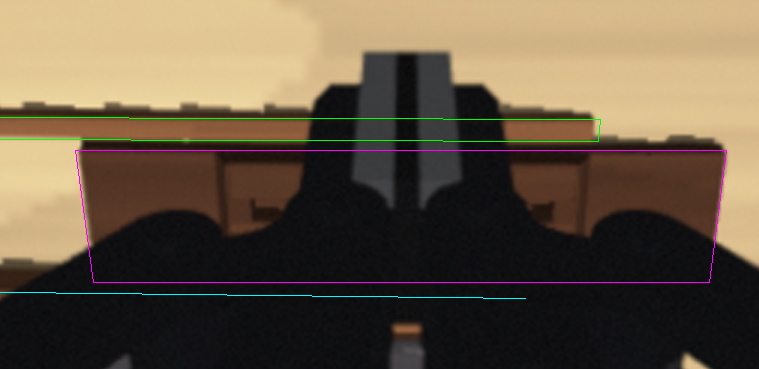

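```bash
python3 -m creep '-2.5 4 0 0 0 0 0; -5 8 0 0 0 0 0; -6.3 9.9 2 0 0 0 0; -6.3 9.9 5.5 0 0 0 0; -6.3 9.9 6.3 0 0 0 0; -6.3 9.9 6.3 0 0 0 0; -6.3 9.9 6.3 0 0 0 0'|grep -E 'pos|force'; python3 -c "
from h import *
st()"
```

```text
tool_pos: [0.5809, 0.0895, 0.0345]
contact_force: [-0.2, -0.5, -0.3]
grip_force: 0.0
t 15.75 tcp jig mm [ 11.7 122.9  34.5] F jig [-0.3 -0.5] -0.3
```

```bash
python3 -m creep '0 0 0.1 0 0 0 0; 0 -0.4 0.1 0 0 0 0; 0 -0.8 0.1 0 0 0 0; 0 -1.2 0.1 0 0 0 0; 0 -1.2 0.1 0 0 0 0'|grep -E 'pos|force';  python3 -m creep '0 -0.4 0 0 0 0 0; 0 -0.8 0 0 0 0 0; 0 -1.2 0 0 0 0 0; 0 -1.6 0 0 0 0 0; 0 -1.6 0 0 0 0 0;0 -1.6 0 0 0 0 0'|grep -E 'pos|force'; python3 -c "
from h import *
st()"
```

```text
tool_pos: [0.5818, 0.0772, 0.0332]
contact_force: [0.2, -0.2, -0.3]
grip_force: 0.0
tool_pos: [0.5829, 0.0618, 0.033]
contact_force: [0.1, -0.0, -0.6]
grip_force: 0.0
t 16.85 tcp jig mm [11.6 95.2 33. ] F jig [ 0.1 -0. ] -0.6
```

Step on in small increments until the stop is felt.

```bash
python3 -m creep '0 -0.2 0 0 0 0 0; 0 -0.4 0 0 0 0 0; 0 -0.4 0 0 0 0 0'|grep -E 'pos|ct_force';  python3 -m creep '0 -0.2 0 0 0 0 0; 0 -0.2 0 0 0 0 0'|grep -E 'pos|ct_force';python3 -m creep '0 -0.15 0 0 0 0 0; 0 -0.15 0 0 0 0 0'|grep -E 'pos|ct_force'; python3 -c "
from h import *
st();bridge('wrist','pics/w12.png')"
```

```text
tool_pos: [0.5831, 0.0578, 0.033]
contact_force: [0.3, 0.2, -0.7]
tool_pos: [0.5833, 0.0558, 0.033]
contact_force: [-0.0, -0.1, 0.2]
tool_pos: [0.5834, 0.0544, 0.033]
contact_force: [-0.3, 0.6, 0.2]
t 17.55 tcp jig mm [11.6 87.7 33. ] F jig [-0.2  0.6] 0.2
wrist 0.76 [[-3.2, 86.4], [41.2, 63.7], [40.5, -69.7], [-4.7, -70.6]]
corner0 [(0.83, [35.4, -70.3]), (0.55, [-2.7, 81.9])]
corner1 [(0.83, [35.4, -70.3]), (0.55, [-2.7, 81.9])]
bridge [(0.85, [19.6, 5.5])]
```

```bash
python3 -m creep '0 -0.2 0 0 0 0 0; 0 -0.3 0 0 0 0 0; 0 -0.3 0 0 0 0 0'|grep -E 'pos|ct_force';  python3 -m creep '0 -0.15 0 0 0 0 0; 0 -0.15 0 0 0 0 0'|grep -E 'pos|ct_force';python3 -m creep '0 -0.15 0 0 0 0 0; 0 -0.15 0 0 0 0 0'|grep -E 'pos|ct_force'
```

```text
tool_pos: [0.5837, 0.0513, 0.033]
contact_force: [-0.3, -0.8, 0.6]
tool_pos: [0.5838, 0.0498, 0.033]
contact_force: [0.0, -0.4, -0.0]
tool_pos: [0.5839, 0.0483, 0.033]
contact_force: [-0.4, -0.6, -0.2]
```

```bash
python3 -m creep '0 -0.15 0 0 0 0 0; 0 -0.15 0 0 0 0 0'|grep -E 'pos|ct_force';  python3 -m creep '0 -0.15 0 0 0 0 0; 0 -0.15 0 0 0 0 0'|grep -E 'pos|ct_force';python3 -c "
from h import *
st();bridge('wrist','pics/w13.png')"
```

```text
tool_pos: [0.584, 0.047, 0.033]
contact_force: [-0.3, 0.5, -1.0]
tool_pos: [0.5839, 0.0468, 0.033]
contact_force: [0.5, 3.9, 0.4]
t 18.9 tcp jig mm [11.5 80.1 33. ] F jig [0.8 3.9] 0.4
wrist 0.73 [[-3.8, 79.7], [41.6, 55.4], [39.9, -76.3], [-3.5, -78.4]]
corner0 [(0.74, [-3.2, 72.1]), (0.56, [35.0, -78.0])]
corner1 [(0.74, [-3.2, 72.1]), (0.56, [35.0, -78.0])]
bridge [(0.88, [18.2, -1.8])]
```

```bash
python3 -m creep '0 0.5 0 0 0 0 0; 0 1.5 0 0 0 0 0; 0 2 -5 0 0 0 0; 0 2 -10 0 0 0 0; 0 2 -11 0 0 0 0;0 2 -11 0 0 0 0'|grep -E 'pos|ct_force'; python3 -c "
from h import *
st()
def tabp(th): return wj(50-68*np.cos(th)+2.5*np.sin(th),0,25.5+68*np.sin(th)+2.5*np.cos(th))
from scipy.optimize import minimize_scalar
for c,px in (('top',[310.1,173.4]),('scene',[336.7,166.7])):
    r=minimize_scalar(lambda t:np.linalg.norm(proj(c,[tabp(t)])[0]-px),bounds=(1.4,2.1),method='bounded');print(c,r.x,r.fun)
camera('scene')
for r in spot_point('scene','tab')[:2]:
    r=r['xy'];print(r,minimize_scalar(lambda t:np.linalg.norm(proj('scene',[tabp(t)])[0]-r),bounds=(1.4,2.1),method='bounded').x)
for x,z in((95,140),): print(move(wj(x,0,z),RT))
"
```

```text
tool_pos: [0.5841, 0.0658, 0.1456]
contact_force: [0.2, -0.5, -1.0]
t 19.75 tcp jig mm [ 13.1  99.1 145.6] F jig [ 0.2 -0.5] -1.0
top 1.6522148867331863 2.035422532475062
scene 1.9970686348310902 3.40288277305839
[333.7, 164.9] 1.8918937024156148
[347.0, 219.3] 1.4000033973141857
(array([-8.4459, -9.9031,  0.1833]), array([-0.0001, -0.0019, -0.0004]))
```

```bash
python3 -m creep '-4 -4 0 0 0 0 0; -8 -8 0 0 0 0 0; -9.4 -9.9 0 0 0 0 0; -9.4 -9.9 1 0 0 0 0; -9.4 -9.9 4 0 0 0 0; -9.4 -9.9 4.5 0 0 0 0;-9.4 -9.9 4.5 0 0 0 0'|grep -E 'pos|ct_force'; python3 -c "
from h import *
st()"
```

```text
tool_pos: [0.6812, -0.0255, 0.0948]
contact_force: [-0.2, -0.6, 0.6]
t 20.55 tcp jig mm [103.    0.7  94.8] F jig [-0.2 -0.6] 0.6
```

```bash
python3 -m creep '0.8 0 -0.3 0 0 0 0; 1.6 0 -0.3 0 0 0 0; 2.4 0 -0.4 0 0 0 0; 3.2 0 -0.5 0 0 0 0; 4 0 -0.5 0 0 0 0; 4.2 0 -0.5 0 0 0 0; 4.2 0 -0.5 0 0 0 0'|grep -E 'pos|ct_force'; python3 -c "
from h import *
st()
for th in (80,65,50,35,20,10,0):
    t=np.radians(th);print(th,50-65*np.cos(t)+2.5*np.sin(t)+11,25.5+65*np.sin(t)+2.5*np.cos(t)+19)"
```

```text
tool_pos: [0.6414, -0.0294, 0.1033]
contact_force: [0.2, -0.7, -0.4]
t 21.25 tcp jig mm [ 63.1  -0.1 103.3] F jig [ 0.2 -0.7] -0.4
80 52.17488783418005 108.94662438996085
65 35.79558245444616 104.46655181173399
50 21.133916478172388 95.89985782694993
35 9.18905821209315 83.83034847354047
20 0.7750300072301268 69.08054086813323
10 -2.5783835016262007 58.249150930880994
0 -4.0 47.0
```

```bash
python3 -m creep '0.6 0 0 0 0 0 0; 1.2 0 -0.1 0 0 0 0; 1.85 0 -0.2 0 0 0 0; 2.55 0 -0.1 0 0 0 0; 3.3 0 0.25 0 0 0 0; 4.05 0 0.7 0 0 0 0; 4.65 0 1.3 0 0 0 0; 5.25 0 1.9 0 0 0 0'|grep -E 'pos|ct_force'; python3 -c "
from h import *
st();camera('scene')
for n in('tab','template'):
  for r in spot_point('scene',n)[:2]: print(n,r)
def tabp(th): return wj(50-68*np.cos(th)+2.5*np.sin(th),0,25.5+68*np.sin(th)+2.5*np.cos(th))
for a in(0,20,35,50,65,90,110):print(a,proj('scene',[tabp(np.radians(a))]))
st()"
```

```text
tool_pos: [0.5887, -0.0333, 0.0834]
contact_force: [-0.4, -0.6, 0.0]
t 22.05 tcp jig mm [10.2 -0.1 83.4] F jig [-0.5 -0.6] 0.0
tab {'xy': [317.9, 193.7], 'score': 0.72}
tab {'xy': [327.2, 190.2], 'score': 0.72}Traceback (most recent call last):
  File "<string>", line 5, in <module>
    for r in spot_point('scene',n)[:2]: print(n,r)
             ~~~~~~~~~~^^^^^^^^^^^
ValueError: it knows: bridge, clamp, corner, driver, hinge, jig, key, lip, machine_head, nest, pen, stop, tab
```

```bash
python3 -m creep '0.5 0 0.8 0 0 0 0; 0.85 0 1.5 0 0 0 0; 1.05 0 2.1 0 0 0 0; 1.2 0 2.6 0 0 0 0; 1.3 0 3 0 0 0 0; 1.3 0 3.3 0 0 0 0;1.3 0 3.3 0 0 0 0'|grep -E 'pos|ct_force'; python3 -c "
from h import *
st();camera('scene')
for r in spot_point('scene','tab')[:2]: print(r)
def tabp(th): return wj(50-68*np.cos(th)+2.5*np.sin(th),0,25.5+68*np.sin(th)+2.5*np.cos(th))
for a in(0,10,20,35,50,90,110):print(a,proj('scene',[tabp(np.radians(a))]))
st()"
```

```text
tool_pos: [0.5764, -0.0342, 0.0505]
contact_force: [0.3, 0.1, 0.3]
t 22.85 tcp jig mm [-2.1 -0.  50.5] F jig [0.3 0. ] 0.3
{'xy': [314.4, 211.5], 'score': 0.61}
{'xy': [352.8, 209.6], 'score': 0.38}
0 [[312.6252 209.7857]]
10 [[312.9945 206.0599]]
20 [[313.8345 201.7664]]
35 [[315.9289 194.5756]]
50 [[318.8863 186.9942]]
90 [[329.0251 169.4928]]
110 [[333.9449 164.4666]]
t 22.95 tcp jig mm [-1.7 -0.2 51. ] F jig [-0.3  0.5] 0.0
```

Template follows. Press the last millimetres.

```bash
python3 -m creep '0.1 0 0.2 0 0 0 0; 0.1 0 0.3 0 0 0 0; 0.1 0 0.3 0 0 0 0'|grep -E 'pos|ct_force'; python3 -m creep '0 0 0.1 0 0 0 0; 0 0 0.15 0 0 0 0; 0 0 0.15 0 0 0 0'|grep -E 'pos|ct_force'; python3 -c "
from h import *
st()"
```

```text
tool_pos: [0.5754, -0.0343, 0.0479]
contact_force: [-0.6, -0.3, 0.1]
tool_pos: [0.5756, -0.0343, 0.047]
contact_force: [-1.0, -0.1, 4.1]
t 23.55 tcp jig mm [-2.9 -0.1 47. ] F jig [-1. -0.] 4.1
```

```bash
python3 -m creep '0 0 0.2 0 0 0 0; 0 0 0.3 0 0 0 0; 0 0 0.3 0 0 0 0'|grep -E 'pos|ct_force'; python3 -m creep '0 0 -0.5 0 0 0 0; 0 0 -3 0 0 0 0; 2 0 -7 0 0 0 0; 4 0 -8 0 0 0 0; 7 0 -8 0 0 0 0; 9 0 -8 0 0 0 0; 9 0 -8 0 0 0 0; 9 0 -8 0 0 0 0'|grep -E 'pos|ct_force'; python3 -c "
from h import *
import time
st();bridge('wrist','pics/w14.png')
print(spot_point('wrist','tab')[:1])
for a in (0,.04,.1,.2): print(a,proj('wrist',[wj(50-68*np.cos(a)+2.5*np.sin(a),0,25.5+68*np.sin(a)+2.5*np.cos(a))]))
camera('scene');print(spot_point('scene','tab')[:1])"
```

```text
tool_pos: [0.5757, -0.0344, 0.0466]
contact_force: [-6.0, 1.1, 20.8]
tool_pos: [0.4864, -0.0412, 0.1237]
contact_force: [0.3, -0.5, -0.8]
t 24.65 tcp jig mm [-92.3  -0.2 123.7] F jig [ 0.3 -0.5] -0.8
wrist 0.38 [[35.9, 4.7], [64.3, 5.7], [64.3, -4.9], [27.3, -2.1]]
corner0 []
corner1 []
bridge []
[]
0 [[314.0501 304.0079]]
0.04 [[314.0407 306.3328]]
0.1 [[314.0268 310.1158]]
0.2 [[314.004  317.1963]]
[{'xy': [314.9, 209.2], 'score': 0.9}]
```

```bash
python3 -c "
from h import *
print(workorder.finish_job())"
```

```text
the job is handed in; nothing more can be done
None
```

I flipped the bridge into the nest slot face up, pushed it against the end stop, shut the drill template onto its hard stop and handed the job in at about 25 s; no verdict came back, and the final state rests on contact forces and positions, not a last picture.

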